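Teach a tachometer sender on the bench tester

ROBOT

A 7-joint arm with a two-finger parallel gripper is mounted at the origin on the work surface. World frame = base frame: x ahead of the robot, y to its left, z up, the work surface at z = 0. Lengths are in mm, angles in rad, forces in N, time in s.
With the tool pointing down it reaches from about 350 to 900 mm from the base axis. Payload 7.2 kg.
Tool frame: the origin (TCP) lies midway between the tips of the shut fingers; the grasp point (between the pads) lies 19 mm behind it (robot.grasp_offset is the z of the grasp point in the tool frame, in mm); z points along the fingers, x is the direction in which the jaws open and shut, and the axes are right-handed (so a half turn about z gives the same grasp; the last joint's range is limited). The gripper opens to 85 mm and grips with 20 to 120 N. Pads are 22 mm wide; open, the fingers measure 114 mm over their backs; the gripper's body (76 mm by 85 mm) begins 54 mm behind the grasp point. The pads swing forward as they close: fully open they stand 13 mm farther back than shut.
Start: joints at [1.05, 0.411, -0.013, 1.596, 0.006, 1.134, -0.082], TCP at [273.417, -562.025, 231.297] pointing down, gripper open.
Joint ranges: [-2.95, 2.95], [-0.29, 1.99], [-1.47, 1.44], [0.14, 2.54], [-1.03, 4.17], [0.13, 1.85], [-2.86, 2.86]. Speed limits (rad/s): [2.39, 2.39, 3.01, 3.01, 3.14, 3.14, 3.14].

INTERFACE

Orientations are given as a unit quaternion [w, x, y, z].
In Python, from workcell import sensors, optics, job, robot gives the robot as it stands.
- The arm moves only by the shell command python3 -m jog 'ROWS' [FORCE]. ROWS is JSON, a list of rows, each an object with "grip": the opening, from 0 (shut) to 1 (fully open); "offset": the shift along the tool's x, y, z in m, a list of three; "rot": the turn, a rotation vector about the tool's x, y, z in rad, a list of three. A call has 1 to 10 rows; each row shifts and turns the commanded pose from where the row before left it, along the tool's axes as they then stand; what a row does not reach is not made up. A row lasts 1/10 s, in which the tool goes at most 50 mm and 8.59 degrees, less where a joint would pass 70% of its speed; a pose out of reach is approached as far as the arm can. A call is refused whole if a number of a shift passes 0.05 or a number of a turn 0.15, either way. A call with a gripper value outside its range is refused whole. The fingers move at their own pace and stop on an object; FORCE is the grip in N (left out, the last holds). Time passes only in rows, so rows that do not move let the fingers close. It gives the time, the measured TCP pose, the force and the opening at its end, in the units of the state.
- sensors.read_state(): the state, without advancing time (a new reading comes with each control period).
- optics.camera(name): name is "scene" or "top" or "wrist"; returns (picture, depth): 400x640x3 uint8, blue, green, red; 400x640 float32, mm along the optical axis (not along the pixel's ray), 0 where there is no reading.
- optics.camera_params(name): a dict with "intrinsics" (3x3 intrinsics, pixels), "camera_from_world" (4x4, takes a point from world to camera coordinates). Camera axes: x right, y down, z forward; pixel columns grow to the right and rows downward; lengths in mm; the calibration is good to about 2 mm. A picture is of the moment at which its call begins: read the wrist's pose just before it. camera_params takes no time and is no camera call; for the wrist camera it gives the pose at the moment of the call.
- job.finish_job(): hands the job in, once; it reports no verdict.
The state is a dict: "clock": time; "q": joint angles; "joint_velocities": joint speeds; "tau": joint torques, N m; "tool_pos": TCP position; "tcp_rot": TCP orientation; "ft_force": force on the tool from outside, world axes, zero at the start; "wrist_torque": the same for the moment, N m; "finger_gap": opening from 0.0 (shut) to 1.0 (fully open).
Only numpy, scipy, OpenCV 4.12 (cv2) and the standard library are available. Lean on these libraries where they do the work, as an engineer would, in place of code of your own. Each camera call takes 0.05 s, during which the arm holds its last target.

TASK

Lay the brass tachometer sender in the two V forks of the sloped cradle on the blue tester, nose towards the toothed wheel, and let go of it. Then take the yellow-handled reset pin from the wooden block, reach it down through the steel guard tube in the tester's panel and hold the recessed red button down with it. Finish still gripping the pin and holding the button down, and leave the other things on the counter where they are.

Things in the scene. Friction and masses are not known exactly. Their poses are not given: they have to be found in the camera images.
- sender: brass tachometer sender lying on the counter, 114 mm long, 0.15 to 0.24 kg. Origin on its axis, mid-shank, 12 mm above the counter; +x to the nose. Along x (mm): black connector, diameter 16, -64 to -42; hexagon 24 across flats, -42 to -30; threaded shank, diameter 18, -30 to +30 (grip it across here); lock nut 24 across flats, +30 to +40; nose, diameter 16, to +50. It does not roll
- sender_nose (a point): middle of the end face of the sender's nose, 50 mm along +x from the sender's origin. In the cradle the hexagon lies outside the upper fork and the lock nut outside the lower, with 5 mm play along the axis either way; friction keeps the sender from sliding down the slope
- tester: sender tester, fixed: blue case with a level aluminium panel, 190 (x) by 270 (y) by 60 mm high; origin under its middle. +y (left) half: sloped cradle, beyond it a toothed wheel of 62 mm, top about 55 mm above the panel, and a motor. -y half: steel guard tube with the red button; beyond the tube a display and a knob, up to 15 mm above the panel
- cradle: sloped cradle on the tester, fixed. Origin: where mid-shank of the seated sender belongs, 108 mm above the counter; +x: the seated sender's axis, pointing to the wheel, 15 degrees down; z square to it, up. Two forks 5 mm thick at x = -22.5 and +22.5 mm with open 90 degree V notches, 25 mm wide at the mouth, arms up to 2 mm above the axis; 40 mm free between them; base plate 32 mm below the axis
- block: wooden tool block, fixed, 110 mm (x) by 46 mm (y) by 45 mm high, two 7 mm holes right through it at x = -30 and +30 mm; origin at the middle of its underside. One hole holds the reset pin, the other the punch; which is which varies
- reset_pin: reset pin, standing upright in one hole of the block: yellow round handle, diameter 14 mm (14.6 over its ribs), 70 mm long, and below it a steel stylus of diameter 5 mm, 40 mm long, round ended; mass about 0.05 kg. Origin at the middle of the handle, 80 mm above the counter at the start; z along the pin, up, away from the tip. The handle's lower end rests on the block
- pin_tip (a point): end of the pin's steel stylus, 75 mm below the pin's origin along its axis
- guard_mouth (a point): centre of the upper rim of the steel guard tube in the tester's panel, 62 mm above the counter: vertical tube, 16 mm inside and 22 mm outside diameter, standing 2 mm proud of the panel. Tester frame: x -20 mm, y -85 mm
- button_top (a point): middle of the top of the red button, diameter 13 mm, in the guard tube; 12 mm below the tube's rim when up; moves down with the button
- set_button (a joint): travel of the recessed button in m: 0 up, 0.008 fully down. A spring resists with 2 N at first and 5 N fully down and pushes it up again when let go; beyond 0.008 it is rigid
- punch: dark steel pin punch standing in the other hole of the block, body diameter 11 mm, 66 mm long, its top 111 mm above the counter; origin in the middle of the body. Leave it there
- prop_nut: stainless steel prop nut, 30 mm across flats, 24 mm high, on the counter in front of the tester; origin under its middle. Leave alone
- cover: aluminium thermostat cover, 69 x 88 x 30 mm with a stub pipe to +x; origin under its middle. Leave alone
- grease: white jar with red lid, diameter 68, 75 mm high; origin under its middle. Leave alone
- bushing: black rubber propeller bushing standing on end, diameter 56, 58 mm high; origin under its middle. Leave alone
Things that resemble listed ones, but are neither listed nor needed, are in the scene too. Several things have the shape of the sender; the one meant has the colours described above.

How it is judged (in metres and radians):
On the way:
1. the sender lies in both forks of the cradle, nose towards the wheel, and has been let go (x of sender in the frame of cradle between -0.009 and 0.009 m and y of sender in the frame of cradle between -0.003 and 0.003 m and z of sender in the frame of cradle between -0.003 and 0.003 m and angle between the x axis of sender and the x axis of cradle, either way round below 0.09 rad and x of sender_nose in the frame of cradle above 0.035 m and contact force between sender and the fingers below 0.1 N and linear speed of sender below 0.02 m/s), for 0.3 s.
At the end, for the whole second after the job is handed in: The sender lies by itself in both forks (axis within 3 mm and 5 degrees of the cradle's, shank's middle within 9 mm of the cradle's origin along it, nose to the wheel), untouched and still, and the gripped reset pin holds the button down by more than 5 of its 8 mm (all of step 1 and value of joint set_button above 0.005 m and distance between pin_tip and button_top below 0.008 m and contact force between reset_pin and tester above 1.5 N and contact force between reset_pin and the fingers above 2 N); the arm keeps its last pose, push and grip.
It fails at once if the button is pressed while the sender is not in the cradle (value of joint set_button above 0.003 m and not (x of sender in the frame of cradle between -0.009 and 0.009 m and y of sender in the frame of cradle between -0.003 and 0.003 m and z of sender in the frame of cradle between -0.003 and 0.003 m and angle between the x axis of sender and the x axis of cradle, either way round below 0.09 rad and x of sender_nose in the frame of cradle above 0.035 m)).
It fails at once if another thing on the counter is knocked more than 30 mm out of its place (distance of any of prop_nut, cover, grease, bushing, punch from where it was at the start of the episode above 0.03 m).
It also fails if it takes over 54 s, if anything falls off the work surface, if the arm or the gripper's body presses on something with over 40 N, if the wrist force passes 120 N, or if a joint passes its speed limit or range.

## Working session

There is one attempt and no reset: what is moved stays moved. The work goes in short steps, Python scripts to look and compute and a shell command to move; the robot and the scene stay as the last step left them, time stands still between calls to the robot, and variables do not carry over. Pictures are saved under pics/ and viewed, and the job is handed in when it is done.

```bash
ls; mkdir -p pics; python3 - <<'E'
from workcell import sensors, optics, job, robot
import cv2,numpy as np
s=sensors.read_state();print(s)
for n in("scene","top"):
    p,d=optics.camera(n);cv2.imwrite(f"pics/{n}0.png",p);np.savez(f"{n}0.npz",p=p,d=d,**optics.camera_params(n));print(optics.camera_params(n))
E
```

```text
pics
{'clock': 0.0, 'q': array([ 1.04980572,  0.41189217, -0.01274334,  1.59705154,  0.00559918,
        1.13428832, -0.08218765]), 'joint_velocities': array([-0.00014123, -0.00010635,  0.0019304 , -0.00018317,  0.00073631,
        0.00014784,  0.00035543]), 'tau': array([-3.56972296e-04, -6.00617695e+01,  6.82290439e-01, -2.99409020e+01,
        1.38310788e-02,  1.07855353e-02,  4.51019957e-06]), 'tool_pos': array([ 273.18512041, -561.58215616,  230.45464612]), 'tcp_rot': array([-3.81819418e-04,  8.47801424e-01, -5.30313211e-01, -7.05166342e-04]), 'ft_force': array([-0.48469418,  0.01025473,  0.0458153 ]), 'wrist_torque': array([-0.02071929, -0.03926701, -0.02334539]), 'finger_gap': 0.9942720442057896}
{'intrinsics': array([[507.6847167 ,   0.        , 320.29198043],
       [  0.        , 507.6847167 , 197.91323717],
       [  0.        ,   0.        ,   1.        ]]), 'camera_from_world': array([[-8.68283515e-01,  4.95874407e-01, -1.38675687e-02,
         5.19022905e+02],
       [ 4.26123460e-01,  7.31253281e-01, -5.32623165e-01,
        -1.50763783e+02],
       [-2.53973491e-01, -4.68377211e-01, -8.46238887e-01,
         1.43174588e+03],
       [ 0.00000000e+00,  0.00000000e+00,  0.00000000e+00,
         1.00000000e+00]])}
{'intrinsics': array([[390.52688739,   0.        , 321.8832124 ],
       [  0.        , 390.52688739, 196.02048963],
       [  0.        ,   0.        ,   1.        ]]), 'camera_from_world': array([[ 6.95271414e-04, -9.99976785e-01, -6.77837821e-03,
        -5.04250208e+01],
       [-9.88884595e-01,  3.20305706e-04, -1.48684749e-01,
         5.52650000e+02],
       [ 1.48683468e-01,  6.80641005e-03, -9.88861416e-01,
         1.04741411e+03],
       [ 0.00000000e+00,  0.00000000e+00,  0.00000000e+00,
         1.00000000e+00]])}
```

View pics/scene0.png

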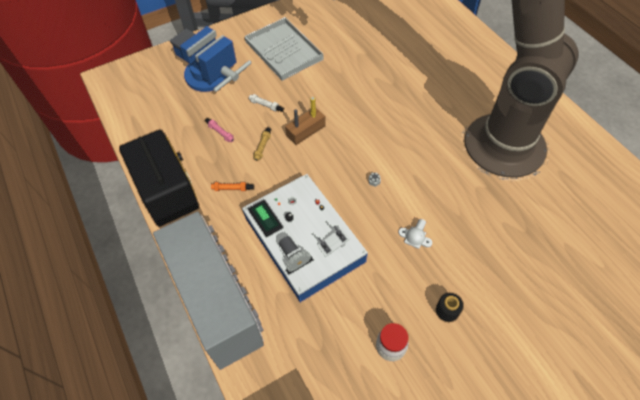

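View pics/top0.png

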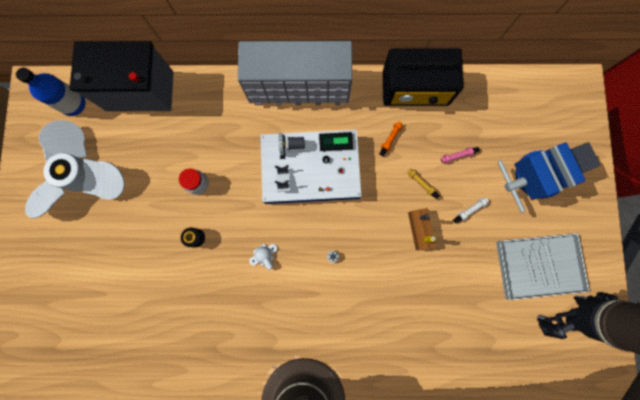

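The sender shapes in the top view are orange (391,138), pink (461,155), white (472,210) and brass/yellow (424,184). The brass one is the sender. Block at (424,229) and tester at (311,167). Next I'll check close crops.

```bash
python3 - <<'E'
import cv2,numpy as np
t=np.load("top0.npz")['p'];s=np.load("scene0.npz")['p']
a=cv2.resize(t[120:260,380:500],None,fx=4,fy=4,interpolation=cv2.INTER_CUBIC)
b=cv2.resize(t[120:215,250:370],None,fx=4,fy=4,interpolation=cv2.INTER_CUBIC)
c=cv2.resize(s[80:200,200:340],None,fx=4,fy=4,interpolation=cv2.INTER_CUBIC)
d=cv2.resize(s[170:300,230:370],None,fx=4,fy=4,interpolation=cv2.INTER_CUBIC)
for n,i in zip("abcd",(a,b,c,d)): cv2.imwrite(f"pics/c_{n}.png",i)
E
```

```text
(no output)
```

View pics/c_a.png

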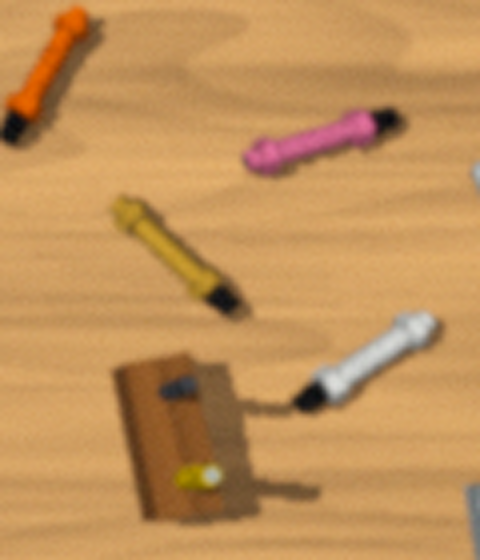

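View pics/c_b.png

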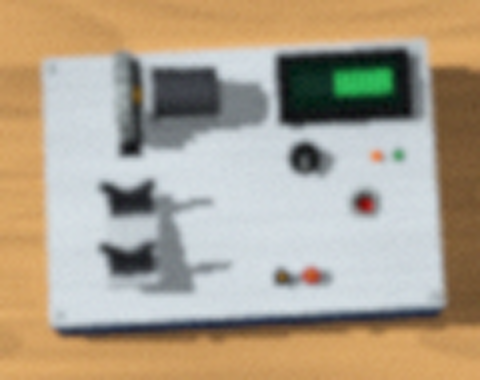

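View pics/c_c.png

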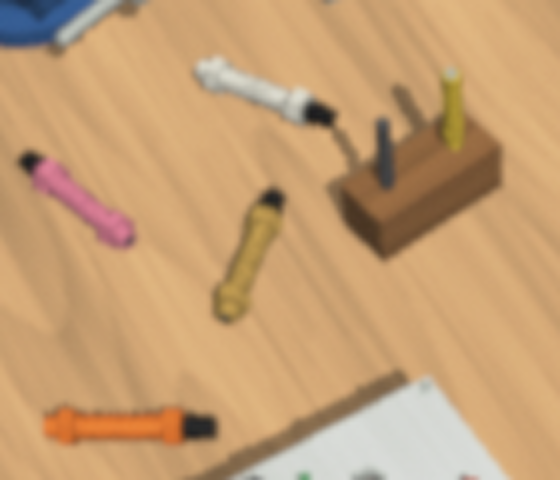

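View pics/c_d.png

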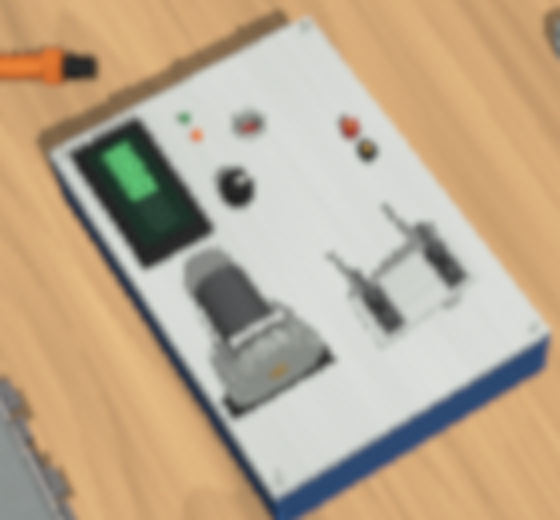

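```bash
cat > h.py <<'E'
import numpy as np,cv2
from scipy.spatial.transform import Rotation as R
def ray(P,uv):
    K=P['intrinsics'];T=P['camera_from_world']
    d=np.linalg.inv(K)@np.array([uv[0],uv[1],1.]);Rm=T[:3,:3]
    return -Rm.T@T[:3,3],Rm.T@d
def cast(P,uv,z):
    o,d=ray(P,uv);return o+d*(z-o[2])/d[2]
def proj(P,X):
    T=P['camera_from_world'];c=T[:3,:3]@np.asarray(X,float)+T[:3,3];u=P['intrinsics']@c;return u[:2]/u[2]
def tri(P1,uv1,P2,uv2):
    A=[];b=[]
    M=np.zeros((3,3));v=np.zeros(3)
    for P,uv in((P1,uv1),(P2,uv2)):
        o,d=ray(P,uv);d/=np.linalg.norm(d);Q=np.eye(3)-np.outer(d,d);M+=Q;v+=Q@o
    return np.linalg.solve(M,v)
def tool(s):
    q=s['tcp_rot'];return R.from_quat([q[1],q[2],q[3],q[0]])
def plan(s,pos,Rt):
    """remaining move, in tool axes: mm and rotvec"""
    r=tool(s);d=r.inv().apply(np.asarray(pos)-s['tool_pos']);rv=(r.inv()*Rt).as_rotvec();return d.round(1),rv.round(4)
E
python3 - <<'E'
from h import *
for n in("top","scene"):
    P=np.load(n+"0.npz");p=P['p'];hsv=cv2.cvtColor(p,cv2.COLOR_BGR2HSV)
    # brass
    m=cv2.inRange(hsv,(20,140,60),(32,255,255))
    N,l,st,ce=cv2.connectedComponentsWithStats(m)
    for i in range(1,N):
        if st[i,4]>15: print(n,'brass',st[i],ce[i].round(1),cast(P,ce[i],12).round(0))
    # panel
    m=cv2.inRange(hsv,(0,0,150),(180,45,255));N,l,st,ce=cv2.connectedComponentsWithStats(m)
    i=1+np.argmax(st[1:,4]);c=cv2.findContours((l==i).astype(np.uint8),0,1)[0][0]
    box=cv2.boxPoints(cv2.minAreaRect(c));ap=cv2.approxPolyDP(cv2.convexHull(c),6,True)[:,0]
    print(st[i]);X=[cast(P,q,60) for q in ap];print(ap.tolist());print(np.round(X,1));print(np.linalg.norm(np.array(X)-np.roll(X,1,0),axis=1))
E
```

```text
top brass [391  92  64  12 539] [423.   97.1] [ 854. -350.   12.]
top brass [ 54 164  11  11  86] [ 59.4 169. ] [637. 713.  12.]
top brass [408 170  27  24 171] [420.7 181.3] [ 600. -334.   12.]
top brass [183 231  13  13 105] [188.6 236.7] [441. 326.  12.]
top brass [423 236  11   7  50] [427.8 239. ] [ 435. -348.   12.]
[ 260  130  101   72 4877]
[[356, 131], [359, 196], [263, 201], [261, 135]]
[[ 734.4 -146.1   60. ]
 [ 549.8 -152.    60. ]
 [ 536.1  110.7   60. ]
 [ 723.1  120.6   60. ]]
[266.93912272 184.61614506 263.05197949 187.28862639]
scene brass [310 100   6  18  84] [312.8 108.6] [ 405. -381.   12.]
scene brass [254 132  15  27 137] [261.3 144.7] [ 596. -337.   12.]
scene brass [445 296  14  14 130] [451.5 302.4] [420. 301.  12.]
[ 243  175  125  120 6133]
[[307, 175], [367, 254], [299, 294], [243, 207]]
[[ 549.8 -151.5   60. ]
 [ 537.3  116.6   60. ]
 [ 722.5  123.8   60. ]
 [ 734.3 -147.1   60. ]]
[184.52640944 268.3738917  185.38144414 271.12910289]
```

The brass sender is confirmed: nose at top pixel (411,172), black connector at (438,196). The yellow pin is in the nearer hole and the dark punch in the farther one. I'll move above the sender for a wrist view.

```bash
python3 - <<'E'
from h import *
from workcell import sensors,optics
s=sensors.read_state()
P=np.load("top0.npz")
a=cast(P,(411,172),12);b=cast(P,(438,196),12);print(a,b,np.linalg.norm(a-b))
yaw=np.degrees(np.arctan2(*(a-b)[[1,0]]));print(yaw)
def Rt(yawy):
    y=np.radians(yawy);Y=np.array([np.cos(y),np.sin(y),0]);z=np.array([0,0,-1.]);return R.from_matrix(np.c_[np.cross(Y,z),Y,z])
print(tool(s).as_matrix().round(3))
print(plan(s,[597,-337,200],Rt(yaw+180)))
Pw=optics.camera_params("wrist");print(Pw['intrinsics']);T=Pw['camera_from_world'];o=-T[:3,:3].T@T[:3,3]
print('cam in tool',tool(s).inv().apply(o-s['tool_pos']),'fwd',tool(s).inv().apply(T[2,:3]))
E
```

```text
[ 627.03732047 -307.18333534   12.        ] [ 556.99320962 -381.88221641   12.        ] 102.40166159354173
46.84193239114626
[[ 0.437 -0.899 -0.001]
 [-0.899 -0.437  0.001]
 [-0.001  0.    -1.   ]]
(array([ -60.3, -389.5,   30.6]), array([-1.000e-04,  1.400e-03, -3.647e-01]))
[[309.68077309   0.         322.90767967]
 [  0.         309.68077309 203.68800732]
 [  0.           0.           1.        ]]
cam in tool [-2.71195283e-02 -7.25488040e+01 -1.42585178e+02] fwd [-4.58674385e-05  2.86773187e-01  9.57998506e-01]
```

```bash
python3 -m jog '[{"grip":1,"offset":[-0.0075,-0.0487,0.003],"rot":[0,0,0]},{"grip":1,"offset":[-0.0075,-0.0487,0.003],"rot":[0,0,0]},{"grip":1,"offset":[-0.0075,-0.0487,0.003],"rot":[0,0,0]},{"grip":1,"offset":[-0.0075,-0.0487,0.003],"rot":[0,0,0]},{"grip":1,"offset":[-0.0075,-0.0487,0.003],"rot":[0,0,0]},{"grip":1,"offset":[-0.0075,-0.0487,0.003],"rot":[0,0,0]},{"grip":1,"offset":[-0.0075,-0.0487,0.003],"rot":[0,0,0]},{"grip":1,"offset":[-0.0075,-0.0487,0.003],"rot":[0,0,0]},{"grip":1,"offset":[0,0,0],"rot":[0,0,-0.14]},{"grip":1,"offset":[0,0,0],"rot":[0,0,-0.14]}]'
python3 -m jog '[{"grip":1,"offset":[0,0,0],"rot":[0,0,-0.085]},{"grip":1,"offset":[0,0,0],"rot":[0,0,0]},{"grip":1,"offset":[0,0,0],"rot":[0,0,0]}]'
cat > wr.py <<'E'
import sys
from h import *
from workcell import sensors,optics
n=sys.argv[1]
s=sensors.read_state();P=optics.camera_params("wrist");p,d=optics.camera("wrist")
np.savez(n+".npz",p=p,d=d,pos=s['tool_pos'],**P);cv2.imwrite(f"pics/{n}.png",p)
print(s['clock'],s['tool_pos'],s['tcp_rot'],s['ft_force'],s['finger_gap'])
E
python3 wr.py w1
```

```text
clock: 1.1
tool_pos: [599.1, -334.8, 206.1]
tcp_rot: [-0.0, 0.915, -0.402, -0.001]
ft_force: [-0.3, -0.7, -0.3]
finger_gap: 0.999
clock: 1.4
tool_pos: [597.3, -337.7, 206.9]
tcp_rot: [-0.0, 0.929, -0.369, -0.0]
ft_force: [-0.0, -0.4, -0.1]
finger_gap: 1.003
1.4 [ 597.26819584 -337.66313811  206.92320982] [-9.58447182e-05  9.29427143e-01 -3.69005534e-01 -3.03069801e-04] [-0.0135842  -0.36748139 -0.06128611] 1.002930459159106
```

View pics/w1.png

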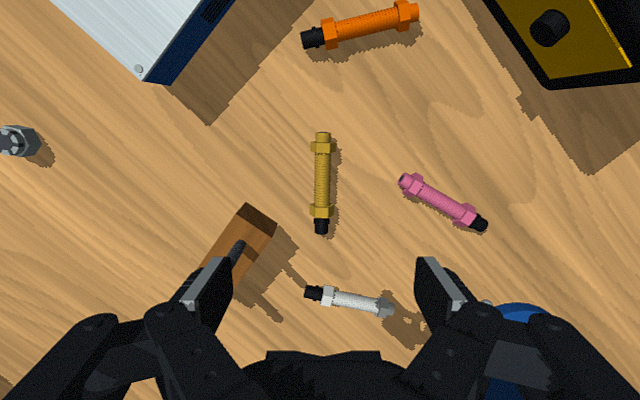

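Wrist view: brass sender upright in the image, nose at (322,133), connector end at (321,232). Measuring it now.

```bash
cat > meas.py <<'E'
from h import *
P=np.load("w1.npz");p=P['p'];hsv=cv2.cvtColor(p,cv2.COLOR_BGR2HSV)
m=cv2.inRange(hsv,(18,110,40),(32,255,255));m[:, :280]=0;m[:,360:]=0;m[250:]=0
ys,xs=np.nonzero(m);print(len(xs),xs.min(),xs.max(),ys.min(),ys.max())
row=lambda y:xs[ys==y]
for y in range(ys.min(),ys.max()+1,4): 
    r=row(y);print(y,r.min(),r.max(),end='; ')
print()
# axis from shank rows
c=[(y,(row(y).min()+row(y).max())/2) for y in range(160,200)]
f=np.polyfit(*zip(*c),1)
ax=lambda y:(np.polyval(f,y),y)
n=cast(P,ax(ys.min()),12+8);e=cast(P,ax(ys.max()),12);
b1=cast(P,ax(160),12);b2=cast(P,ax(200),12);yaw=np.arctan2(*(b1-b2)[[1,0]])
print(n,e,np.linalg.norm(n-e),np.degrees(yaw))
for r in np.arange(ys.min(),ys.max()+8,2): pass
u=np.array([np.cos(yaw),np.sin(yaw),0]);
Pw=dict(P);
from workcell import sensors
s=sensors.read_state()
# depth check at shank
print('depth z', [ (lambda o,d,D:(o+d*D)[2])(*ray(P,ax(y)),P['d'][y,int(round(ax(y)[0]))]) for y in(170,180,190)])
E
python3 meas.py; python3 - <<'E'
import cv2
p=cv2.imread('pics/w1.png');cv2.imwrite('pics/w1c.png',cv2.resize(p[120:245,280:365],None,fx=4.5,fy=4.5,interpolation=cv2.INTER_NEAREST))
E
```

```text
3766 280 359 0 249
0 282 354; 4 282 350; 8 283 354; 12 282 351; 16 281 351; 20 282 319; 24 280 313; 28 281 309; 32 281 283; Traceback (most recent call last):
  File "meas.py", line 7, in <module>
    r=row(y);print(y,r.min(),r.max(),end='; ')
                     ~~~~~^^
    return umr_minimum(a, axis, None, out, keepdims, initial, where)
ValueError: zero-size array to reduction operation minimum which has no identity
```

View pics/w1c.png

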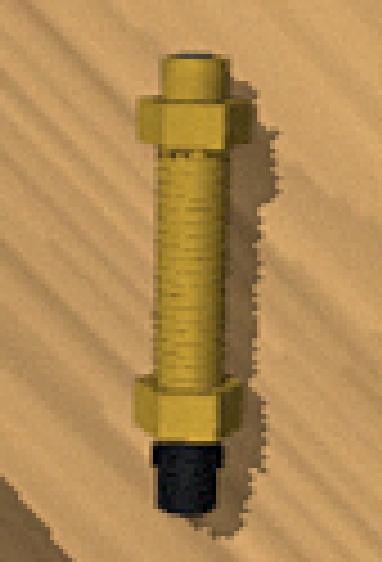

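```bash
python3 - <<'E'
from h import *
from workcell import sensors
P=np.load("w1.npz");p=P['p'];lab=cv2.cvtColor(p,cv2.COLOR_BGR2HSV)
m=cv2.inRange(lab,(18,165,40),(32,255,255));m[:,:300]=0;m[:,345:]=0;m[:125]=0;m[240:]=0
cs=[]
for y in range(160,200):
    r=np.nonzero(m[y])[0];cs.append((y,(r.min()+r.max()+0)/2,r.max()-r.min()+1))
cs=np.array(cs);print(cs[::5]);f=np.polyfit(cs[:,0],cs[:,1],1);ax=lambda y:(np.polyval(f,y),y)
b1=cast(P,ax(160),14);b2=cast(P,ax(200),14);yaw=np.arctan2(*(b1-b2)[[1,0]])
n=cast(P,ax(153.3),24);h=cast(P,ax(205),24);print(n,h,np.linalg.norm(n-h),(n+h)/2,np.degrees(yaw))
nose=cast(P,ax(132),12);con=cast(P,ax(235),8);print(nose,con,np.linalg.norm(nose-con))
for y in(165,180,195):
    o,d=ray(P,ax(y));print((o+d*P['d'][y,int(round(ax(y)[0]))]).round(1))
c=(n+h)/2
y=yaw+np.pi;Y=np.array([np.cos(y),np.sin(y),0]);z=np.array([0,0,-1.])
Rt=R.from_matrix(np.c_[np.cross(Y,z),Y,z])
s=sensors.read_state();print(plan(s,[c[0],c[1],3],Rt))
E
```

```text
[[160.  322.5  16. ]
 [165.  322.   15. ]
 [170.  322.   15. ]
 [175.  322.   15. ]
 [180.  322.   15. ]
 [185.  322.   15. ]
 [190.  322.   15. ]
 [195.  321.5  14. ]]
[ 617.1856558  -315.09398055   24.        ] [ 577.92159819 -355.76897516   24.        ] 56.534249851472836 [ 597.55362699 -335.43147786   24.        ] 46.01117463693984
[ 631.75335719 -299.98018425   12.        ] [ 548.67628552 -386.03505777    8.        ] 119.67974387714845
[ 608.2 -324.4   20.5]
[ 596.8 -336.2   20.4]
[ 584.9 -348.5   19.2]
(array([ -1.3,  -1.9, 204. ]), array([0.0001, 0.0005, 0.012 ]))
```

```bash
python3 -m jog '[{"grip":0.55,"offset":[-0.0015,-0.002,0.03],"rot":[0,0,0.012]},{"grip":0.55,"offset":[0,0,0.045],"rot":[0,0,0]},{"grip":0.55,"offset":[0,0,0.045],"rot":[0,0,0]},{"grip":0.55,"offset":[0,0,0.04],"rot":[0,0,0]},{"grip":0.55,"offset":[0,0,0.02],"rot":[0,0,0]},{"grip":0.55,"offset":[0,0,0.01],"rot":[0,0,0]},{"grip":0.55,"offset":[0,0,0],"rot":[0,0,0]},{"grip":0.55,"offset":[0,0,0],"rot":[0,0,0]}]' 40
python3 wr.py w2
```

```text
clock: 2.25
tool_pos: [598.6, -335.6, 18.6]
tcp_rot: [0.0, 0.928, -0.374, 0.001]
ft_force: [0.2, 0.7, -0.1]
finger_gap: 0.548
2.25 [ 598.64456275 -335.56436635   18.61553347] [ 8.94070188e-05  9.27610946e-01 -3.73546596e-01  9.30345626e-04] [ 0.1556421   0.72698229 -0.08425234] 0.5477755862704828
```

View pics/w2.png

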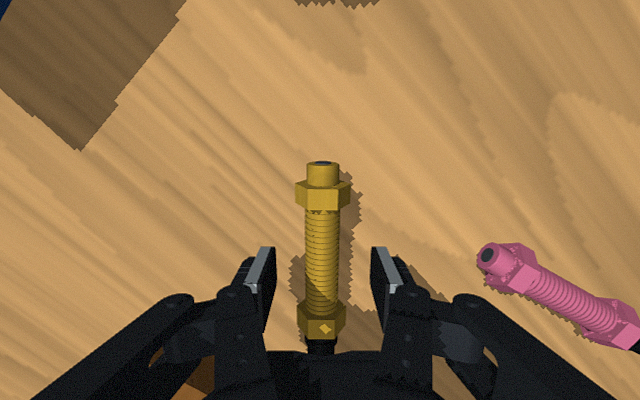

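The view shows the sender centred between the pads (columns 265 and 378, shank at 322). Lowering the last 15 mm and gripping.

```bash
python3 -m jog '[{"grip":0.55,"offset":[0,0,0.008],"rot":[0,0,0]},{"grip":0.55,"offset":[0,0,0.0075],"rot":[0,0,0]},{"grip":0.4,"offset":[0,0,0],"rot":[0,0,0]},{"grip":0.1,"offset":[0,0,0],"rot":[0,0,0]},{"grip":0,"offset":[0,0,0],"rot":[0,0,0]},{"grip":0,"offset":[0,0,0],"rot":[0,0,0]},{"grip":0,"offset":[0,0,0],"rot":[0,0,0]},{"grip":0,"offset":[0,0,0],"rot":[0,0,0]}]' 40
python3 wr.py w3
```

```text
clock: 3.1
tool_pos: [597.8, -335.1, 1.8]
tcp_rot: [-0.0, 0.928, -0.373, -0.0]
ft_force: [0.2, 0.6, -0.9]
finger_gap: 0.192
3.1 [ 597.75340792 -335.11753523    1.79176845] [-1.02059482e-05  9.27732303e-01 -3.73246263e-01 -1.75325825e-05] [ 0.20010746  0.61666437 -0.91823048] 0.19241146977006832
```

View pics/w3.png

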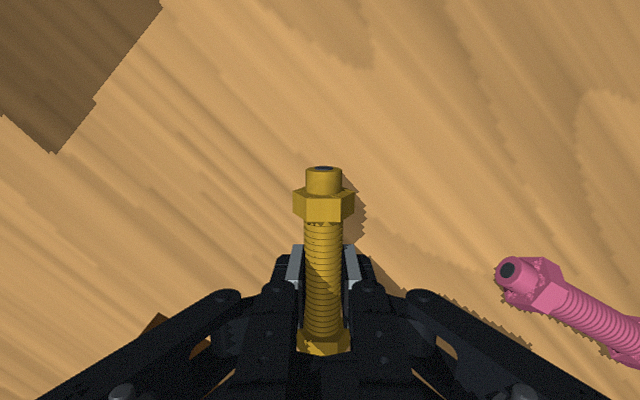

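```bash
python3 -m jog '[{"grip":0,"offset":[0,0,-0.02],"rot":[0,0,0]},{"grip":0,"offset":[0,0,-0.045],"rot":[0,0,0]},{"grip":0,"offset":[0,0,-0.048],"rot":[0,0,0]},{"grip":0,"offset":[0,0,-0.048],"rot":[0,0,0]},{"grip":0,"offset":[0,0,-0.048],"rot":[0,0,0]}]' 40
python3 - <<'E'
from h import *
from workcell import sensors
A=np.load("top0.npz");B=np.load("scene0.npz")
print(cast(A,(282.5,177),100),cast(B,(332,239.),100),tri(A,(282.5,177),B,(332,239.)))
s=sensors.read_state()
yaw=np.radians(182.7);Y=np.array([np.cos(yaw),np.sin(yaw),0]);z=np.array([0,0,-1.])
Rt=R.from_matrix(np.c_[np.cross(Y,z),Y,z])
print(s['tool_pos'],plan(s,[500,50,220],Rt))
E
```

```text
clock: 3.65
tool_pos: [597.4, -335.0, 212.7]
tcp_rot: [-0.0, 0.928, -0.373, -0.0]
ft_force: [0.7, -0.5, -2.0]
finger_gap: 0.195
[594.93565735  53.92521102 100.        ] [598.94897631  59.17015333 100.        ] [596.62882357  55.01761911  90.95065309]
[ 597.41140342 -334.98844376  212.7328362 ] (array([-336.9, -210.3,   -7.2]), array([1.000e-04, 1.000e-04, 7.588e-01]))
```

```bash
python3 -m jog '[{"grip":0,"offset":[-0.0375,-0.0234,-0.002],"rot":[0,0,0]},{"grip":0,"offset":[-0.0375,-0.0234,-0.002],"rot":[0,0,0]},{"grip":0,"offset":[-0.0375,-0.0234,-0.002],"rot":[0,0,0]},{"grip":0,"offset":[-0.0375,-0.0234,-0.002],"rot":[0,0,0]},{"grip":0,"offset":[-0.0375,-0.0234,-0.002],"rot":[0,0,0]},{"grip":0,"offset":[-0.0375,-0.0234,-0.002],"rot":[0,0,0]},{"grip":0,"offset":[-0.0375,-0.0234,-0.002],"rot":[0,0,0]},{"grip":0,"offset":[-0.0375,-0.0234,-0.002],"rot":[0,0,0]},{"grip":0,"offset":[-0.0375,-0.0234,-0.002],"rot":[0,0,0]},{"grip":0,"offset":[0,0,0],"rot":[0,0,0.12]}]' 40
python3 -m jog '[{"grip":0,"offset":[0,0,0],"rot":[0,0,0.13]},{"grip":0,"offset":[0,0,0],"rot":[0,0,0.13]},{"grip":0,"offset":[0,0,0],"rot":[0,0,0.13]},{"grip":0,"offset":[0,0,0],"rot":[0,0,0.13]},{"grip":0,"offset":[0,0,0],"rot":[0,0,0.12]},{"grip":0,"offset":[0,0,0],"rot":[0,0,0]},{"grip":0,"offset":[0,0,0],"rot":[0,0,0]}]' 40
python3 wr.py w4
```

```text
clock: 4.65
tool_pos: [498.5, 57.5, 229.6]
tcp_rot: [-0.001, 0.905, -0.425, -0.0]
ft_force: [0.2, -0.0, -2.3]
finger_gap: 0.189
clock: 5.35
tool_pos: [500.0, 50.6, 228.9]
tcp_rot: [0.0, 0.724, -0.689, 0.0]
ft_force: [-0.2, -0.3, -1.7]
finger_gap: 0.189
5.35 [500.03211174  50.58670765 228.85118654] [ 1.90318380e-05  7.24393939e-01 -6.89386260e-01  6.72610156e-05] [-0.16672586 -0.31721409 -1.700466  ] 0.188927177681469
```

View pics/w4.png

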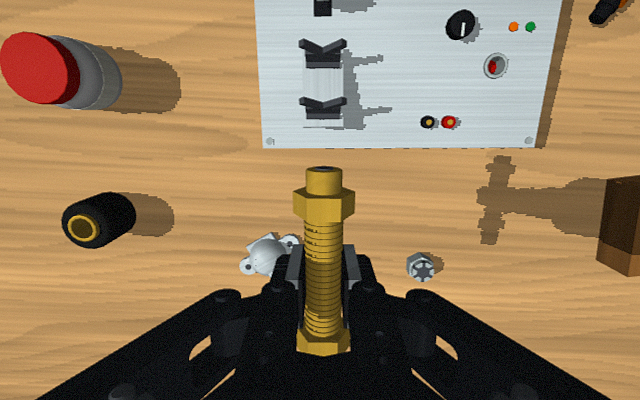

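```bash
python3 - <<'E'
import cv2
p=cv2.imread('pics/w4.png');cv2.imwrite('pics/w4c.png',cv2.resize(p[0:135,290:390],None,fx=5,fy=5,interpolation=cv2.INTER_CUBIC)[:600])
cv2.imwrite('pics/w4d.png',cv2.resize(p[40:150,250:560],None,fx=2.5,fy=2.5,interpolation=cv2.INTER_CUBIC))
E
```

```text
(no output)
```

View pics/w4c.png

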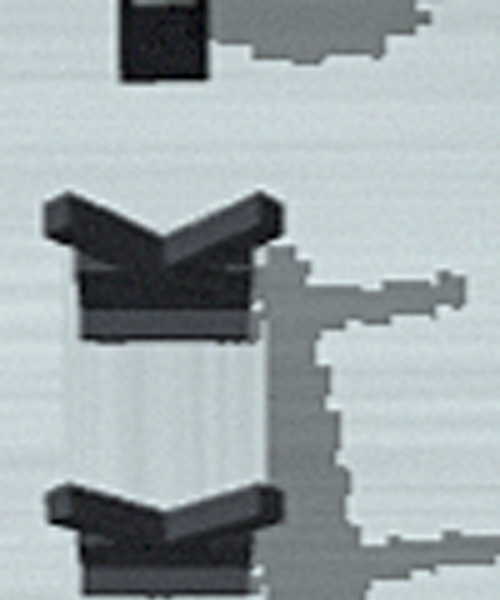

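View pics/w4d.png

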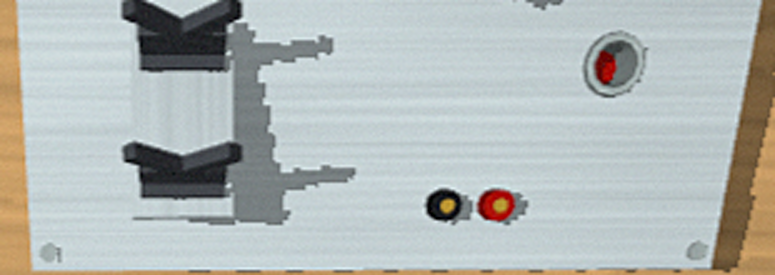

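```bash
python3 - <<'E'
from h import *
P=np.load("w4.npz");d=P['d']
T=P['camera_from_world'];Ki=np.linalg.inv(P['intrinsics'])
v,u=np.mgrid[0:135,285:365];D=d[0:135,285:365]
pts=(np.stack([u,v,np.ones_like(u)],-1)@Ki.T*D[...,None]-T[:3,3])@T[:3,:3]
print('panel z',np.median(pts[60:90,0:8,2]))
sel=pts[(pts[...,2]>75)&(D>0)&(v>30)]
yaw=np.radians(2.7);ex=np.array([np.cos(yaw),np.sin(yaw)]);ey=np.array([-ex[1],ex[0]])
c=np.array([597,55]);L=np.c_[(sel[:,:2]-c)@ex,(sel[:,:2]-c)@ey,sel[:,2]]
for nm,q in(('lower',L[L[:,0]>0]),('upper',L[L[:,0]<0])):
    t=q[q[:,2]>q[:,2].max()-6]
    print(nm,len(q),q.min(0).round(1),q.max(0).round(1),'top',t.mean(0).round(1),t.min(0).round(1),t.max(0).round(1))
    for s in(-1,1):
        w=t[t[:,1]*s>0];print(s,w.mean(0).round(1),w.min(0).round(1),w.max(0).round(1))
for a,b in(((45,203),(284,203)),):
    l=[cast(P,(290+x/5,y/5),104) for x,y in(a,b)];print(np.round(l,1),np.mean(l,0))
l=[cast(P,(290+x/5,y/5),115.7) for x,y in((47,497),(285,497))];print(np.round(l,1),np.mean(l,0))
# tube & screws
for q in((614/2.5+250,64/2.5+40),):print('tube',cast(P,q,62))
a=cast(P,(250+48/2.5,40+253/2.5),60);b=cast(P,(250+697/2.5,40+250/2.5),60);print(a,b,np.linalg.norm(a-b),np.degrees(np.arctan2(-(a-b)[0],(a-b)[1])))
E
```

```text
panel z 59.85751727753846
lower 1107 [  0.1 -18.1  75. ] [ 30.3  20.1 105.6] top [ 26.6   0.7 101.9] [ 23.4 -18.   99.6] [ 30.3  20.  105.6]
-1 [ 26.7 -13.3 101.9] [ 24.1 -18.   99.7] [ 30.3  -7.7 105.6]
1 [ 26.4  15.6 102. ] [23.4 10.5 99.6] [ 29.9  20.  105.2]
upper 1872 [-38.5 -18.2  75.1] [ -0.5  19.2 117.9] top [-16.7   0.7 114. ] [-19.2 -18.2 111.9] [-13.2  19.2 117.9]
-1 [-16.6 -13.7 114. ] [-19.2 -18.2 111.9] [-13.2  -8.6 117.9]
1 [-16.7  15.4 114. ] [-19.2  10.4 112. ] [-13.3  19.2 117. ]
[[624.   75.2 104. ]
 [625.9  38.  104. ]] [624.9654503   56.62557996 104.        ]
[[580.3  72.8 115.7]
 [582.1  35.6 115.7]] [581.21256657  54.21042962 115.7       ]
tube [ 620.40431705 -102.74350851   62.        ]
[541.25600462 105.6738653   60.        ] [ 555.20912066 -150.75174005   60.        ] 256.8049464611199 3.1146149780757217
```

```bash
python3 - <<'E'
from h import *
P=np.load("w4.npz");p=P['p'];pos=P['pos']
cv2.imwrite('pics/w4e.png',cv2.resize(p[155:365,270:380],None,fx=2.8,fy=2.8,interpolation=cv2.INTER_CUBIC))
from workcell import sensors
s=sensors.read_state();Rm=tool(s)
za=pos[2]+10.2
for n,uv,dz in(('nut rear',(324,219),12),('nose top',(324,168),8),('hex front?',(324,335),12)):
    X=cast(P,uv,za+dz);print(n,Rm.inv().apply(X-pos).round(1))
hsv=cv2.cvtColor(p,cv2.COLOR_BGR2HSV);m=cv2.inRange(hsv,(15,120,30),(35,255,255))
for y in(175,200,230,260,290): 
    r=np.nonzero(m[y,280:370])[0]+280;print(y,r.min(),r.max(), Rm.inv().apply(cast(P,((r.min()+r.max())/2,y),za+5)-pos).round(1))
print(Rm.as_matrix().round(4))
T=P['camera_from_world'];D=P['d']
for y in range(160,340,12):
    o,dd=ray(P,(324,y));print(y,Rm.inv().apply(o+dd*D[y,324]-pos).round(1),end=' ')
E
```

```text
nut rear [  0.6 -29.9 -22.2]
nose top [  0.6 -50.4 -18.2]
hex front? [  0.7  27.2 -22.2]
175 280 369 [  0.8 -46.9 -15.2]
200 280 369 [  0.8 -36.1 -15.2]
230 280 369 [  0.9 -22.3 -15.2]
260 305 341 [  0.2  -7.7 -15.2]
290 306 340 [  0.2   7.8 -15.2]
[[ 4.920e-02 -9.988e-01  0.000e+00]
 [-9.988e-01 -4.920e-02 -1.000e-04]
 [ 1.000e-04 -0.000e+00 -1.000e+00]]
160 [  1.5 -16.1 229.1] 172 [  0.6 -48.7 -17.9] 184 [  0.6 -43.6 -17.4] 196 [  0.6 -38.8 -18.8] 208 [  0.6 -34.5 -21.5] 220 [  0.6 -29.3 -21.5] 232 [  0.6 -22.6 -18.2] 244 [  0.6 -16.9 -18. ] 256 [  0.7 -11.3 -18.4] 268 [  0.7  -5.2 -18.1] 280 [  0.7   0.7 -18.3] 292 [  0.7   6.9 -18.3] 304 [  0.7  12.9 -18.7] 316 [  0.7  19.6 -18.6] 328 [  0.7  25.7 -19.2]
```

View pics/w4e.png

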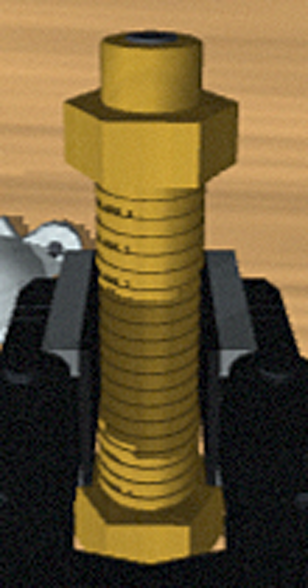

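```bash
cat > crad.py <<'E'
from h import *
import sys
from workcell import sensors
s=sensors.read_state()
yaw=np.radians(2.9);e=np.array([np.cos(yaw),np.sin(yaw),0]);Z=np.array([0,0,1.]);t=np.radians(15)
cx=np.cos(t)*e-np.sin(t)*Z;cz=np.sin(t)*e+np.cos(t)*Z
O=np.array([601.9,56.1,108])
Rt=R.from_matrix(np.c_[np.cross(-cx,-cz),-cx,-cz])
up=float(sys.argv[1])
tgt=O-Rt.apply([0.3,0,-9.5])+cz*up
print('seat tcp',tgt.round(1))
rv=(tool(s).inv()*Rt).as_rotvec();print('rot',rv.round(4),'offset after rot',Rt.inv().apply(tgt-s['tool_pos']).round(1))
print('offset now',plan(s,tgt,Rt)[0],'axis err deg')
E
python3 crad.py 50
```

```text
seat tcp [612.4  56.9 147.1]
rot [-2.618e-01  1.000e-04 -1.400e-03] offset after rot [  -0.6 -129.8   49.8]
offset now [  -0.8 -112.5   81.7] axis err deg
```

```bash
python3 -m jog '[{"grip":0,"offset":[0,0,0],"rot":[-0.131,0,0]},{"grip":0,"offset":[0,0,0],"rot":[-0.131,0,0]},{"grip":0,"offset":[0,-0.0325,0],"rot":[0,0,0]},{"grip":0,"offset":[0,-0.0325,0],"rot":[0,0,0]},{"grip":0,"offset":[0,-0.0325,0],"rot":[0,0,0]},{"grip":0,"offset":[0,-0.0325,0],"rot":[0,0,0]},{"grip":0,"offset":[0,0,0.025],"rot":[0,0,0]},{"grip":0,"offset":[0,0,0.025],"rot":[0,0,0]},{"grip":0,"offset":[0,0,0],"rot":[0,0,0]},{"grip":0,"offset":[0,0,0],"rot":[0,0,0]}]' 40
python3 wr.py w5;python3 crad.py 0
```

```text
clock: 6.4
tool_pos: [612.7, 55.6, 147.0]
tcp_rot: [0.095, 0.717, -0.684, -0.091]
ft_force: [-0.1, -0.2, -1.7]
finger_gap: 0.195
6.4 [612.73583106  55.55821719 147.03689632] [ 0.09455891  0.71728288 -0.68437352 -0.09053604] [-0.05584784 -0.1897074  -1.71971339] 0.1950631134365694
seat tcp [599.4  56.3  98.8]
rot [-0.0012  0.0015 -0.0039] offset after rot [-1.3  0.7 51.1]
offset now [-1.2  0.8 51.1] axis err deg
```

View pics/w5.png

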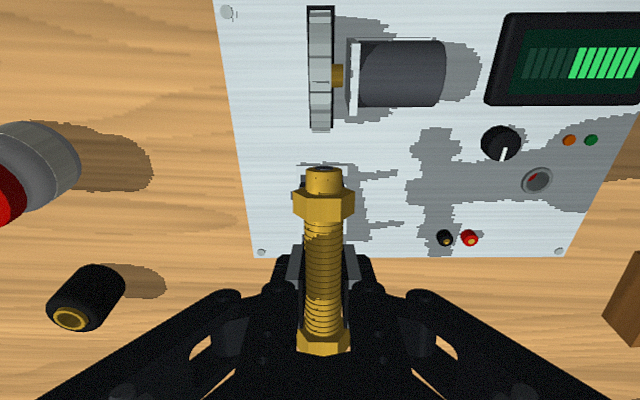

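```bash
python3 -m jog '[{"grip":0,"offset":[-0.0012,0.0007,0.018],"rot":[0,0,-0.004]},{"grip":0,"offset":[0,0,0.017],"rot":[0,0,0]},{"grip":0,"offset":[0,0,0],"rot":[0,0,0]},{"grip":0,"offset":[0,0,0],"rot":[0,0,0]}]' 40
python3 wr.py w6;python3 crad.py 0; python3 - <<'E'
import cv2
from workcell import optics
p,d=optics.camera("scene");cv2.imwrite('pics/s6.png',cv2.resize(p[170:300,230:400],None,fx=4.5,fy=4.5,interpolation=cv2.INTER_CUBIC))
E
```

```text
clock: 6.85
tool_pos: [603.8, 56.5, 114.7]
tcp_rot: [0.094, 0.718, -0.683, -0.09]
ft_force: [0.3, -1.0, -1.6]
finger_gap: 0.194
6.85 [603.79542927  56.47065667 114.69822475] [ 0.0935494   0.7184482  -0.68338121 -0.08983777] [ 0.3204371  -1.01435817 -1.61435699] 0.19423227936466603
seat tcp [599.4  56.3  98.8]
rot [-0.0025  0.0015 -0.0006] offset after rot [ 0.   0.4 16.8]
offset now [ 0.   0.4 16.8] axis err deg
```

View pics/w6.png

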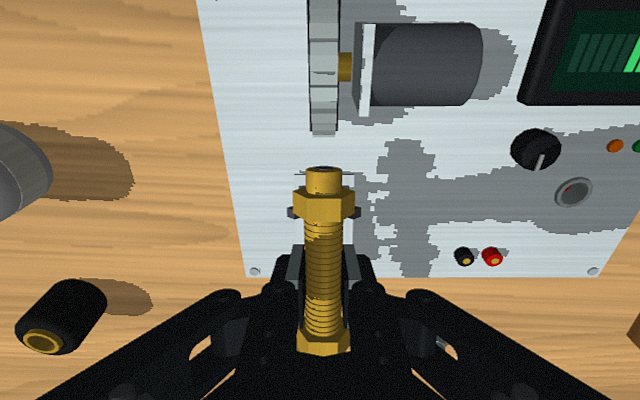

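View pics/s6.png

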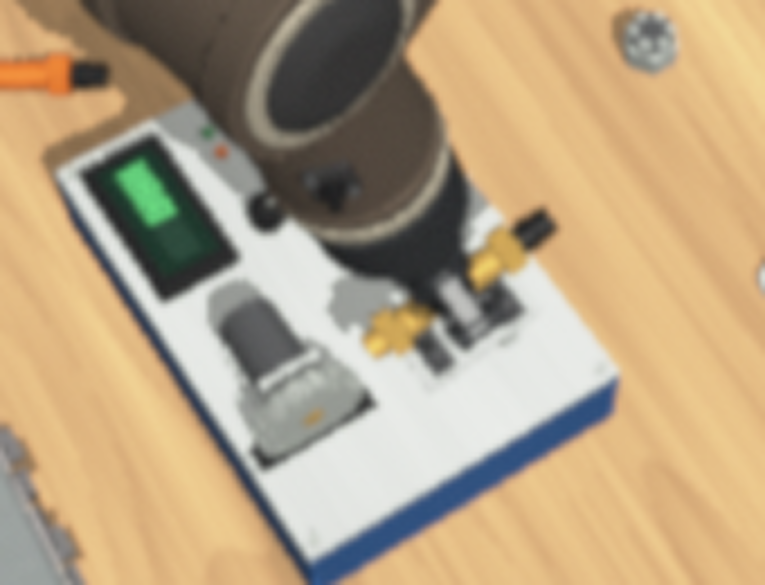

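```bash
python3 -m jog '[{"grip":0,"offset":[0,0.0004,0.006],"rot":[0,0,0]},{"grip":0,"offset":[0,0,0.005],"rot":[0,0,0]},{"grip":0,"offset":[0,0,0],"rot":[0,0,0]},{"grip":0,"offset":[0,0,0],"rot":[0,0,0]}]' 40
python3 wr.py w7;python3 crad.py 0
```

```text
clock: 7.35
tool_pos: [599.5, 56.2, 102.5]
tcp_rot: [0.094, 0.718, -0.683, -0.091]
ft_force: [0.1, 0.1, -1.6]
finger_gap: 0.188
7.35 [599.48369526  56.2343843  102.49116059] [ 0.09447337  0.718285   -0.6833329  -0.09054048] [ 0.12796032  0.09454802 -1.55335122] 0.18834032951241553
seat tcp [599.4  56.3  98.8]
rot [ 0.0003  0.0012 -0.0006] offset after rot [-0.  -0.8  3.7]
offset now [-0.  -0.8  3.7] axis err deg
```

View pics/w7.png

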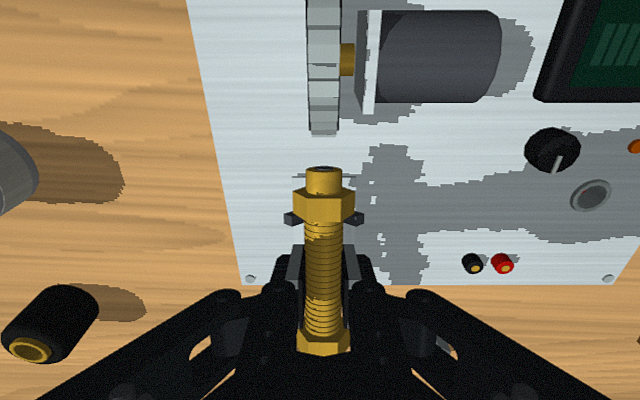

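```bash
python3 - <<'E'
from h import *
from workcell import sensors
P=np.load("w7.npz");D=P['d'];Rm=tool(sensors.read_state())
for c in(286,289,292,356,359,362):
  for y in(212,215,218,221,224):
    o,d=ray(P,(c,y));X=Rm.inv().apply(o+d*D[y,c]-P['pos']);
    if X[2]<20: print(c,y,X.round(1))
E
```

```text
286 215 [-17.1 -26.   -5.3]
286 218 [-16.9 -25.   -6.8]
286 221 [-17.2 -22.8  -4.9]
286 224 [-17.3 -21.2  -4.7]
289 212 [-16.  -26.5  -2.4]
289 215 [-15.6 -26.3  -6.4]
289 218 [-15.4 -25.4  -7.8]
289 221 [-15.5 -23.9  -7.8]
289 224 [-15.5 -22.6  -8.4]
292 212 [-14.7 -26.1  -1.2]
292 215 [-14.2 -26.3  -6.2]
292 218 [-14.1 -25.3  -7.8]
292 221 [-14.1 -23.9  -7.8]
292 224 [-14.1 -22.6  -8.3]
356 212 [ 16.  -26.3  -1.9]
356 215 [ 15.5 -26.5  -6.8]
356 218 [ 15.4 -25.3  -7.6]
356 221 [ 15.4 -24.   -8.1]
356 224 [ 15.5 -22.5  -8.1]
359 212 [ 17.3 -26.5  -2.5]
359 215 [ 16.9 -26.5  -6.9]
359 218 [ 17.  -24.7  -6. ]
359 221 [ 17.  -23.5  -6.8]
359 224 [ 17.1 -21.7  -5.9]
362 215 [ 18.6 -25.7  -4.4]
362 218 [ 18.4 -24.7  -6. ]
362 221 [ 18.6 -23.   -5.2]
```

```bash
python3 -m jog '[{"grip":0,"offset":[0,-0.0012,0.0015],"rot":[0,0,0]},{"grip":0,"offset":[0,0,0.0018],"rot":[0,0,0]},{"grip":0,"offset":[0,0,0],"rot":[0,0,0]},{"grip":0,"offset":[0,0,0],"rot":[0,0,0]}]' 40
python3 wr.py w8;python3 crad.py 0
```

```text
clock: 7.8
tool_pos: [599.9, 56.3, 99.1]
tcp_rot: [0.094, 0.718, -0.683, -0.09]
ft_force: [0.5, -0.4, -1.6]
finger_gap: 0.193
7.8 [599.88223767  56.29979088  99.10228346] [ 0.0943417   0.71828109 -0.68336494 -0.09046701] [ 0.46521876 -0.35287697 -1.61617459] 0.19327894955583055
seat tcp [599.4  56.3  98.8]
rot [ 0.0002  0.0012 -0.0006] offset after rot [0.  0.4 0.5]
offset now [0.  0.4 0.5] axis err deg
```

Still free. I'll step down until contact shows in the force.

```bash
for i in 1; do python3 -m jog '[{"grip":0,"offset":[0,0,0.0008],"rot":[0,0,0]},{"grip":0,"offset":[0,0,0],"rot":[0,0,0]}]' 40; python3 -m jog '[{"grip":0,"offset":[0,0,0.0008],"rot":[0,0,0]},{"grip":0,"offset":[0,0,0],"rot":[0,0,0]}]' 40; done
```

```text
clock: 8.05
tool_pos: [599.9, 56.2, 98.5]
tcp_rot: [0.094, 0.718, -0.683, -0.09]
ft_force: [-0.2, -0.8, -1.6]
finger_gap: 0.193
clock: 8.25
tool_pos: [599.9, 56.1, 98.2]
tcp_rot: [0.094, 0.718, -0.683, -0.09]
ft_force: [0.5, -0.4, 3.0]
finger_gap: 0.192
```

```bash
python3 -m jog '[{"grip":0.15,"offset":[0,0,0.0003],"rot":[0,0,0]},{"grip":0.25,"offset":[0,0,0],"rot":[0,0,0]},{"grip":0.4,"offset":[0,0,0],"rot":[0,0,0]},{"grip":0.5,"offset":[0,0,0],"rot":[0,0,0]},{"grip":0.5,"offset":[0,0,0],"rot":[0,0,0]},{"grip":0.5,"offset":[0,0,0],"rot":[0,0,0]}]' 40; python3 wr.py w9
```

```text
clock: 8.85
tool_pos: [599.4, 56.3, 97.2]
tcp_rot: [0.094, 0.718, -0.683, -0.09]
ft_force: [0.4, -0.1, 0.3]
finger_gap: 0.499
8.85 [599.37299548  56.32210822  97.19092589] [ 0.09434956  0.71830333 -0.68333731 -0.09049094] [ 0.37240557 -0.12964815  0.3417986 ] 0.4989630923156677
```

View pics/w9.png

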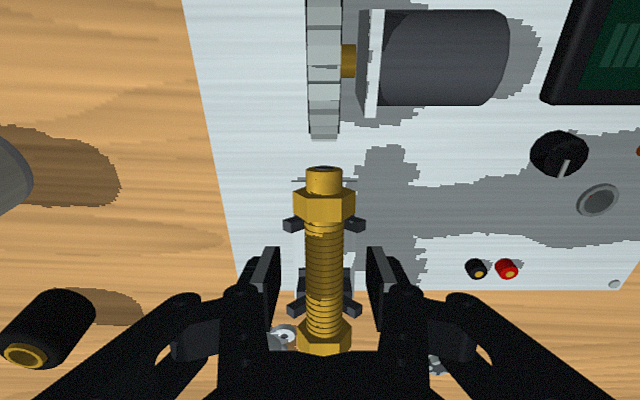

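The sender is resting in both forks (rows 225 and 308). Backing out straight along the tool axis.

```bash
python3 -m jog '[{"grip":0.5,"offset":[0,0,-0.01],"rot":[0,0,0]},{"grip":0.5,"offset":[0,0,-0.03],"rot":[0,0,0]},{"grip":0.5,"offset":[0,0,-0.045],"rot":[0,0,0]},{"grip":0.5,"offset":[0,0.03,-0.035],"rot":[0,0,0]},{"grip":0.5,"offset":[0,0.03,0],"rot":[0.131,0,0]},{"grip":0.5,"offset":[0,0.02,0],"rot":[0.131,0,0]},{"grip":0.5,"offset":[0,0,0],"rot":[0,0,0]},{"grip":0.5,"offset":[0,0,0],"rot":[0,0,0]}]' 40; python3 wr.py w10
```

```text
clock: 9.7
tool_pos: [552.0, 53.5, 233.2]
tcp_rot: [-0.001, 0.724, -0.689, 0.0]
ft_force: [0.5, 1.2, 0.4]
finger_gap: 0.501
9.7 [551.98404376  53.54897738 233.17301781] [-7.17202806e-04  7.24499146e-01 -6.89275185e-01  4.38814454e-04] [0.53402755 1.17424376 0.39090026] 0.5013452424604282
```

View pics/w10.png

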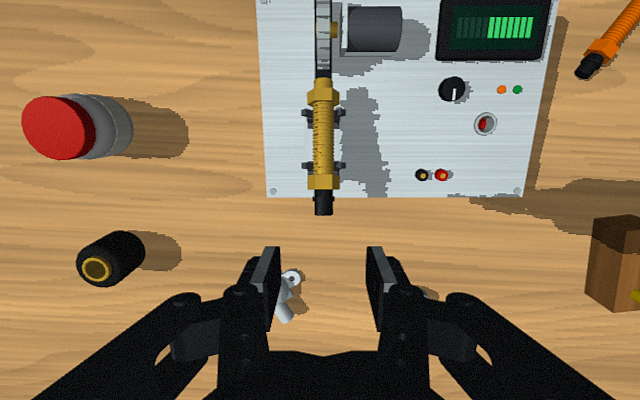

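```bash
python3 - <<'E'
from h import *
P=np.load("w10.npz");D=P['d'];p=P['p']
cv2.imwrite('pics/w10c.png',cv2.resize(p[70:220,290:510],None,fx=3.6,fy=3.6,interpolation=cv2.INTER_CUBIC))
hsv=cv2.cvtColor(p,cv2.COLOR_BGR2HSV);m=cv2.inRange(hsv,(15,130,30),(35,255,255))
C=[]
for y in range(120,160,4):
    r=np.nonzero(m[y,300:345])[0]+300;c=(r.min()+r.max())/2
    o,d=ray(P,(c,y));X=o+d*D[y,int(round(c))];C.append(X)
C=np.array(C);f=np.polyfit(C[:,0],C[:,2],1);g=np.polyfit(C[:,0],C[:,1],1);print(C.round(1)[::3],'slope deg',np.degrees(np.arctan(f[0])),'yaw',np.degrees(np.arctan(g[0])))
print('at x=602: z top',np.polyval(f,602),'expect',108+9/np.cos(np.radians(15)),'y',np.polyval(g,602))
E
```

```text
[[617.5  56.6 112.8]
 [608.1  56.1 115.4]
 [598.7  55.7 118.5]
 [589.3  55.2 121.1]] slope deg -14.527069734484119 yaw 3.4222559776127275
at x=602: z top 116.90381409752936 expect 117.31748562369074 y 55.82666871028461
```

View pics/w10c.png

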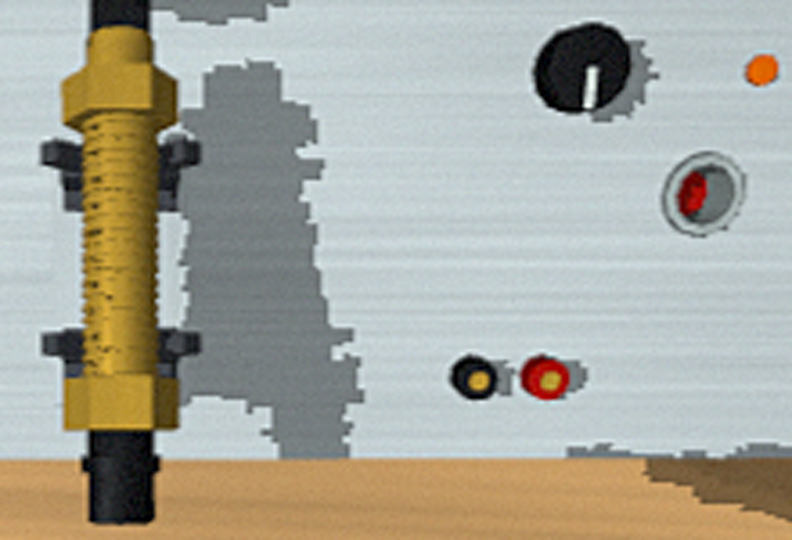

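```bash
python3 - <<'E'
from h import *
from workcell import sensors
s=sensors.read_state();print(s['q'])
A=np.load("top0.npz");B=np.load("scene0.npz")
print('pin',cast(A,(432.5,239),115),cast(B,(200+452/4,80+74/4),115),tri(A,(432.5,239),B,(200+452/4,80+74/4)))
print('punch',cast(A,(380+172/4+5,120+388/4),111))
# block top corners z=45 (top crop a)
c=[cast(A,(380+x/4,120+y/4),45)[:2].round(0) for x,y in((118,370),(188,355),(220,515),(147,520))];print(c)
P=np.load("w10.npz");cen=(290+703.5/3.6,70+194/3.6)
print('tube',cast(P,cen,62))
print(plan(s,[470,-345,230],tool(s)))
E
```

```text
[ 0.01611844  0.30622134 -0.24990372  1.75223489  0.08350261  1.09121596
 -1.78235752]
pin [ 430.67582056 -332.87804136  115.        ] [ 430.15316151 -330.229478    115.        ] [ 429.97374521 -332.69894402  113.04066493]
punch [ 487.3134615  -324.71886637  111.        ]
[array([ 506., -292.]), array([ 516., -340.]), array([ 407., -358.]), array([ 404., -308.])]
tube [ 620.563925   -102.93043341   62.        ]
(array([394.2, 103.3,   2.5]), array([0., 0., 0.]))
```

```bash
python3 -m jog '[{"grip":0.6,"offset":[0.0374,0.0196,0],"rot":[0,0,0]},{"grip":0.6,"offset":[0.0374,0.0196,0],"rot":[0,0,0]},{"grip":0.6,"offset":[0.0374,0.0196,0],"rot":[0,0,0]},{"grip":0.6,"offset":[0.0374,0.0196,0],"rot":[0,0,0]},{"grip":0.6,"offset":[0.0374,0.0196,0],"rot":[0,0,0]},{"grip":0.6,"offset":[0.0374,0.0196,0],"rot":[0,0,0]},{"grip":0.6,"offset":[0.0374,0.0196,0],"rot":[0,0,0]},{"grip":0.6,"offset":[0.0374,0.0196,0],"rot":[0,0,0]},{"grip":0.6,"offset":[0.0374,0.0196,0],"rot":[0,0,0]},{"grip":0.6,"offset":[0.0374,0.0196,0],"rot":[0,0,0]}]' 40;  python3 -m jog '[{"grip":0.6,"offset":[0,0,0],"rot":[0,0,0]},{"grip":0.6,"offset":[0,0,0],"rot":[0,0,0]},{"grip":0.6,"offset":[0,0,0],"rot":[0,0,0]}]'; python3 wr.py w11
```

```text
clock: 10.75
tool_pos: [376.6, -332.3, 231.5]
tcp_rot: [-0.0, 0.724, -0.689, -0.0]
ft_force: [0.9, -0.6, 0.2]
finger_gap: 0.603
clock: 11.05
tool_pos: [377.1, -329.2, 230.9]
tcp_rot: [-0.001, 0.725, -0.689, -0.001]
ft_force: [0.3, 0.2, -0.4]
finger_gap: 0.603
11.05 [ 377.13768372 -329.16351571  230.91533629] [-5.73636200e-04  7.24887134e-01 -6.88867120e-01 -6.35768666e-04] [ 0.30654243  0.17960284 -0.41884024] 0.6025273860173145
```

View pics/w11.png

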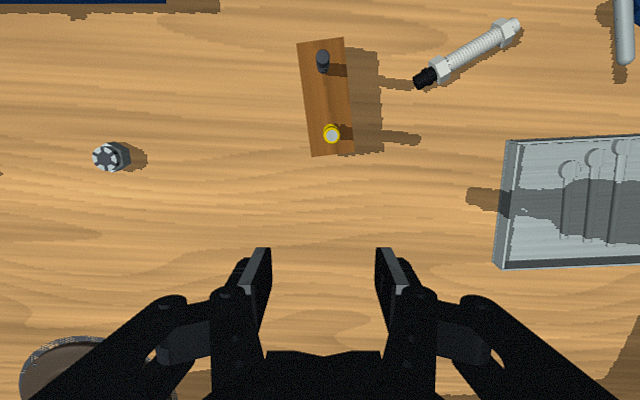

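```bash
python3 - <<'E'
from h import *
from workcell import sensors
P=np.load("w11.npz");p=P['p'];cv2.imwrite('pics/w11c.png',cv2.resize(p[30:165,290:370],None,fx=4.4,fy=4.4,interpolation=cv2.INTER_CUBIC))
hsv=cv2.cvtColor(p,cv2.COLOR_BGR2HSV);m=cv2.inRange(hsv,(22,150,60),(34,255,255));m2=np.zeros_like(m);m2[115:160,310:350]=m[115:160,310:350]
c=cv2.findContours(m2,0,1)[0];c=max(c,key=cv2.contourArea);print(cv2.minEnclosingCircle(c),cv2.boundingRect(c))
X=cast(P,cv2.minEnclosingCircle(c)[0],113);print(X)
D=P['d'];o,d=ray(P,(331,133));print('cap by depth',(o+d*D[133,331]).round(1))
s=sensors.read_state();print(plan(s,[X[0],X[1],79],tool(s)))
E
```

```text
((331.1666564941406, 133.1666717529297), 10.069305419921875) (323, 124, 18, 20)
[ 432.50280083 -333.13956942  113.        ]
cap by depth [ 432.8 -332.9  116.3]
(array([  7.5, -55.1, 151.9]), array([0., 0., 0.]))
```

View pics/w11c.png

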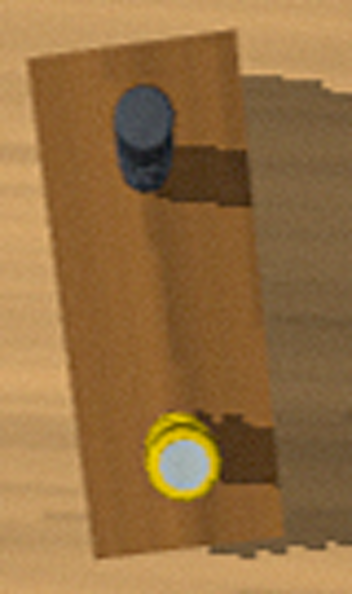

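```bash
python3 -m jog '[{"grip":0.6,"offset":[0.004,-0.027,0.005],"rot":[0,0,0]},{"grip":0.6,"offset":[0.0037,-0.0266,0.005],"rot":[0,0,0]},{"grip":0.6,"offset":[0,0,0.04],"rot":[0,0,0]},{"grip":0.6,"offset":[0,0,0.04],"rot":[0,0,0]},{"grip":0.6,"offset":[0,0,0.035],"rot":[0,0,0]},{"grip":0.6,"offset":[0,0,0],"rot":[0,0,0]},{"grip":0.6,"offset":[0,0,0],"rot":[0,0,0]}]';python3 wr.py w12
```

```text
clock: 11.8
tool_pos: [430.3, -333.7, 106.4]
tcp_rot: [-0.0, 0.725, -0.689, -0.001]
ft_force: [-0.8, -0.6, 0.7]
finger_gap: 0.6
11.8 [ 430.34037357 -333.65569173  106.40850983] [-4.12852210e-04  7.24984617e-01 -6.88764433e-01 -8.30509125e-04] [-0.8166248  -0.64282509  0.74417757] 0.599598743220551
```

View pics/w12.png

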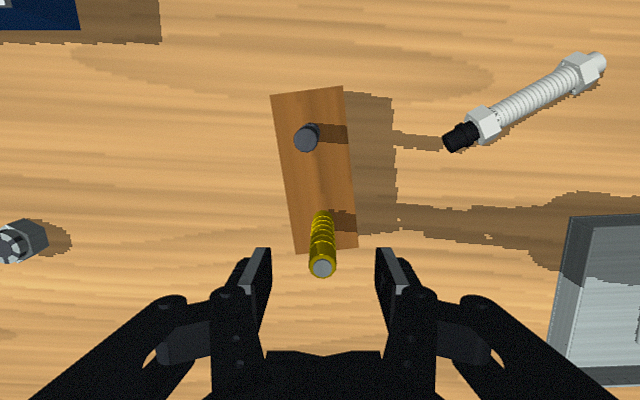

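```bash
python3 - <<'E'
from h import *
P=np.load("w12.npz");print(cast(P,(322,268.5),115),P['pos'])
E
python3 -m jog '[{"grip":0.6,"offset":[0,0,0.02],"rot":[0,0,0]},{"grip":0.6,"offset":[0,0,0.014],"rot":[0,0,0]},{"grip":0.6,"offset":[0,0,0],"rot":[0,0,0]},{"grip":0.3,"offset":[0,0,0],"rot":[0,0,0]},{"grip":0.1,"offset":[0,0,0],"rot":[0,0,0]},{"grip":0,"offset":[0,0,0],"rot":[0,0,0]},{"grip":0,"offset":[0,0,0],"rot":[0,0,0]},{"grip":0,"offset":[0,0,0],"rot":[0,0,0]},{"grip":0,"offset":[0,0,0],"rot":[0,0,0]}]' 60
```

```text
[ 430.1511076  -333.43057219  115.        ] [ 430.34037357 -333.65569173  106.40850983]
clock: 12.75
tool_pos: [430.1, -334.6, 72.9]
tcp_rot: [-0.001, 0.724, -0.689, 0.0]
ft_force: [-0.4, 0.7, 6.0]
finger_gap: 0.148
```

```bash
python3 -m jog '[{"grip":0,"offset":[0,0,-0.015],"rot":[0,0,0]},{"grip":0,"offset":[0,0,-0.03],"rot":[0,0,0]},{"grip":0,"offset":[0,0,-0.04],"rot":[0,0,0]},{"grip":0,"offset":[0,0,-0.035],"rot":[0,0,0]},{"grip":0,"offset":[0,0,0],"rot":[0,0,0]},{"grip":0,"offset":[0,0,0],"rot":[0,0,0]}]' 60;python3 wr.py w13;python3 - <<'E'
from h import *
from workcell import sensors,optics
s=sensors.read_state();print(plan(s,[620.5,-102.9,s['tool_pos'][2]],tool(s)))
for n in("top","scene"):
    p,d=optics.camera(n);cv2.imwrite(f"pics/{n}13.png",p)
E
```

```text
clock: 13.35
tool_pos: [429.7, -334.7, 192.7]
tcp_rot: [-0.0, 0.724, -0.689, 0.001]
ft_force: [0.3, -0.3, -0.2]
finger_gap: 0.146
13.35 [ 429.73801298 -334.66686406  192.71001528] [-4.99915921e-04  7.24404499e-01 -6.89374774e-01  5.41763869e-04] [ 0.26474474 -0.33653584 -0.20809996] 0.14603071051269145
(array([-2.215e+02, -2.026e+02,  2.000e-01]), array([0., 0., 0.]))
```

View pics/w13.png

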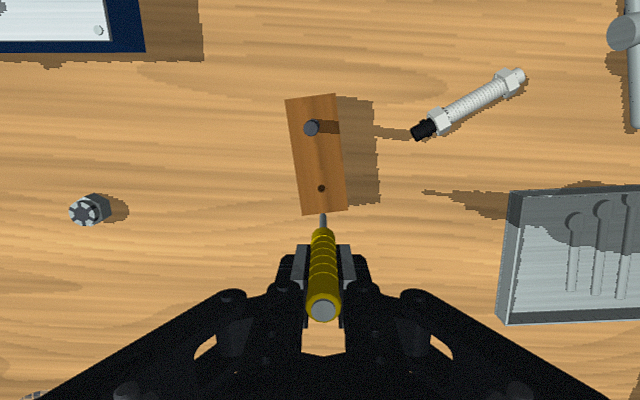

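View pics/scene13.png

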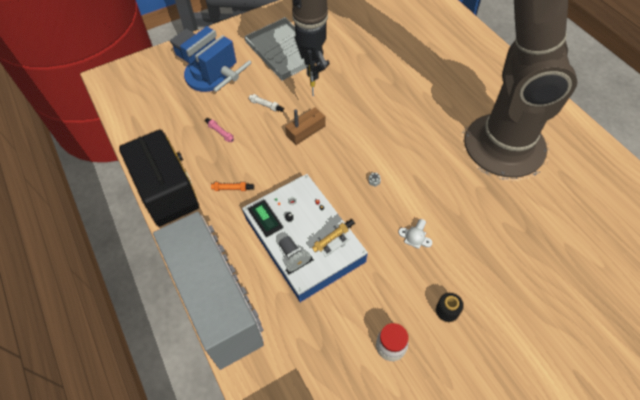

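```bash
cat > tip.py <<'E'
import sys
from h import *
from workcell import sensors
P=np.load(sys.argv[1]+".npz");p=P['p'];s=sensors.read_state();Rm=tool(s)
cv2.imwrite('pics/'+sys.argv[1]+'c.png',cv2.resize(p[195:325,280:370],None,fx=4.5,fy=4.5,interpolation=cv2.INTER_CUBIC))
u,v=float(sys.argv[2]),float(sys.argv[3])
for dz in(67.9,):print('tip tool',Rm.inv().apply(cast(P,(u,v),P['pos'][2]-dz)-P['pos']).round(2))
c=(float(sys.argv[4]),float(sys.argv[5]));print('cap tool',Rm.inv().apply(cast(P,c,P['pos'][2]+42.1)-P['pos']).round(2))
for y in range(214,230,3):
    o,d=ray(P,(u,y));print(y,Rm.inv().apply(o+d*P['d'][y,int(round(u))]-P['pos']).round(1))
E
python3 tip.py w13 323 213 322.5 311
```

```text
tip tool [ 0.41 -2.8  67.89]
cap tool [-1.00e-01  2.00e-02 -4.21e+01]
214 [ 0.4 -3.8 62.5]
217 [ 0.4 -3.8 56.3]
220 [ 0.4 -4.  49.4]
223 [ 0.3 -3.6 44.9]
226 [ 0.3 -3.7 39. ]
229 [ 0.3 -7.8 23.4]
```

View pics/w13c.png

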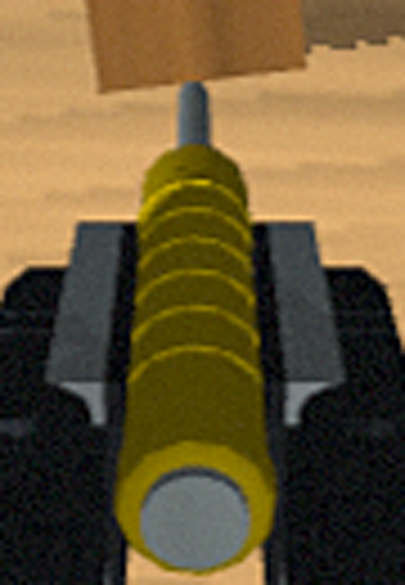

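```bash
python3 -m jog '[{"grip":0,"offset":[-0.0277,-0.0252,0],"rot":[0,0,0]},{"grip":0,"offset":[-0.0277,-0.0252,0],"rot":[0,0,0]},{"grip":0,"offset":[-0.0277,-0.0252,0],"rot":[0,0,0]},{"grip":0,"offset":[-0.0277,-0.0252,0],"rot":[0,0,0]},{"grip":0,"offset":[-0.0277,-0.0252,0],"rot":[0,0,0]},{"grip":0,"offset":[-0.0277,-0.0252,0],"rot":[0,0,0]},{"grip":0,"offset":[-0.0277,-0.0252,0],"rot":[0,0,0]},{"grip":0,"offset":[-0.0277,-0.0252,0],"rot":[0,0,0]},{"grip":0,"offset":[0,0,0.02],"rot":[0,0,0]},{"grip":0,"offset":[0,0,0.02],"rot":[0,0,0]}]' 60;python3 -m jog '[{"grip":0,"offset":[0,0,0],"rot":[0,0,0]},{"grip":0,"offset":[0,0,0],"rot":[0,0,0]}]' 60;python3 wr.py w14; python3 tip.py w14 323 213 322.5 311;python3 - <<'E'
from h import *
from workcell import sensors,optics
s=sensors.read_state();print(plan(s,[619.3,-102.6,s['tool_pos'][2]],tool(s)))
E
```

```text
clock: 14.5
tool_pos: [620.2, -101.1, 150.3]
tcp_rot: [-0.0, 0.725, -0.688, -0.001]
ft_force: [-0.1, -0.3, -1.6]
finger_gap: 0.149
clock: 14.7
tool_pos: [619.2, -103.2, 151.2]
tcp_rot: [0.0, 0.724, -0.689, -0.001]
ft_force: [0.3, -0.3, -0.3]
finger_gap: 0.144
14.7 [ 619.20640508 -103.1793251   151.24873438] [ 4.09989765e-04  7.24357109e-01 -6.89423495e-01 -1.36213562e-03] [ 0.3256419  -0.33573549 -0.3484323 ] 0.14354625862261314
tip tool [ 0.24 -2.45 67.9 ]
cap tool [ 4.00e-02 -2.30e-01 -4.21e+01]
214 [ 0.2 -3.6 62.3]
217 [ 0.2 -3.4 56.4]
220 [ 0.2 -3.7 49.8]
223 [ 0.2 -3.3 45.1]
226 [ 0.2 -3.7 38.7]
229 [ 0.2 -7.7 23.4]
(array([-0.8,  0.5,  0. ]), array([0., 0., 0.]))
```

View pics/w14.png

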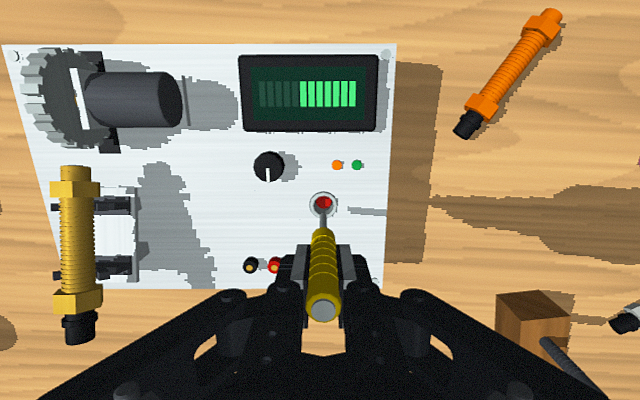

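```bash
python3 - <<'E'
from h import *
from workcell import sensors
P=np.load("w14.npz");p=P['p'];Rm=tool(sensors.read_state())
cv2.imwrite('pics/w14d.png',cv2.resize(p[180:240,290:360],None,fx=8,fy=8,interpolation=cv2.INTER_CUBIC))
for uv in((322.5,204.5),):
    X=cast(P,uv,62);print(X,Rm.inv().apply(X-P['pos']))
E
```

```text
[ 621.45216302 -102.81507048   62.        ] [-0.15467993 -2.30656655 89.24779282]
```

View pics/w14d.png

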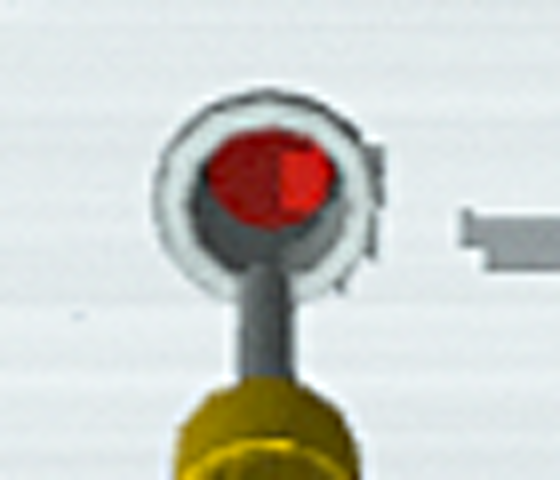

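```bash
python3 -m jog '[{"grip":0,"offset":[0,-0.0008,0.01],"rot":[0,0,0]},{"grip":0,"offset":[0,0,0.01],"rot":[0,0,0]},{"grip":0,"offset":[0,0,0.008],"rot":[0,0,0]},{"grip":0,"offset":[0,0,0],"rot":[0,0,0]},{"grip":0,"offset":[0,0,0],"rot":[0,0,0]},{"grip":0,"offset":[0,0,0],"rot":[0,0,0]}]' 60;python3 wr.py w15; python3 - <<'E'
import cv2
p=cv2.imread('pics/w15.png');cv2.imwrite('pics/w15c.png',cv2.resize(p[160:260,260:390],None,fx=5,fy=5,interpolation=cv2.INTER_CUBIC))
E
```

```text
clock: 15.35
tool_pos: [620.9, -103.1, 124.5]
tcp_rot: [-0.001, 0.724, -0.689, -0.0]
ft_force: [0.1, 0.3, 0.4]
finger_gap: 0.15
15.35 [ 620.92428307 -103.0524025   124.53836248] [-5.12912115e-04  7.24416831e-01 -6.89362000e-01 -1.57917157e-04] [0.06641731 0.34532161 0.41369426] 0.14968943597857925
```

View pics/w15c.png

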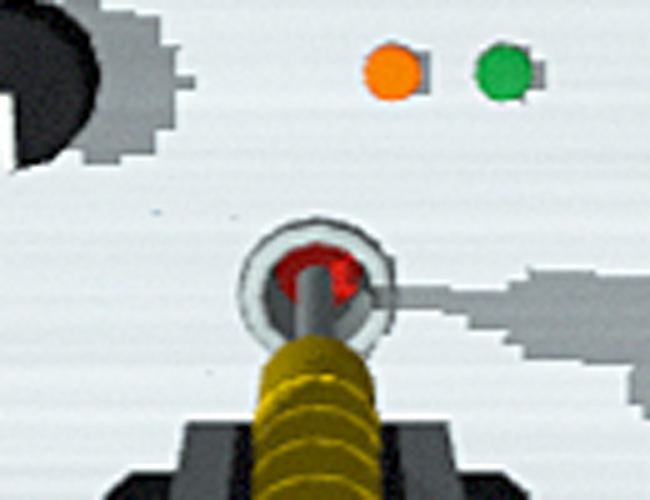

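The stylus is inside the tube, over the button. Pressing in small steps and watching the force.

```bash
python3 -m jog '[{"grip":0,"offset":[0,0,0.004],"rot":[0,0,0]},{"grip":0,"offset":[0,0,0.003],"rot":[0,0,0]},{"grip":0,"offset":[0,0,0],"rot":[0,0,0]},{"grip":0,"offset":[0,0,0],"rot":[0,0,0]}]' 60;python3 -m jog '[{"grip":0,"offset":[0,0,0.003],"rot":[0,0,0]},{"grip":0,"offset":[0,0,0],"rot":[0,0,0]},{"grip":0,"offset":[0,0,0],"rot":[0,0,0]}]' 60;python3 -m jog '[{"grip":0,"offset":[0,0,0.002],"rot":[0,0,0]},{"grip":0,"offset":[0,0,0],"rot":[0,0,0]},{"grip":0,"offset":[0,0,0],"rot":[0,0,0]}]' 60
```

```text
clock: 15.8
tool_pos: [620.9, -103.0, 117.4]
tcp_rot: [-0.0, 0.724, -0.689, -0.0]
ft_force: [-0.5, -0.1, 2.2]
finger_gap: 0.146
clock: 16.1
tool_pos: [620.9, -103.1, 114.4]
tcp_rot: [-0.0, 0.724, -0.689, -0.0]
ft_force: [-0.8, 0.3, 2.8]
finger_gap: 0.146
clock: 16.4
tool_pos: [620.8, -103.0, 112.4]
tcp_rot: [-0.0, 0.724, -0.689, -0.0]
ft_force: [-0.4, -0.0, 3.1]
finger_gap: 0.147
```

```bash
python3 -m jog '[{"grip":0,"offset":[0,0,0.0015],"rot":[0,0,0]},{"grip":0,"offset":[0,0,0],"rot":[0,0,0]},{"grip":0,"offset":[0,0,0],"rot":[0,0,0]}]' 60;python3 -m jog '[{"grip":0,"offset":[0,0,0.001],"rot":[0,0,0]},{"grip":0,"offset":[0,0,0],"rot":[0,0,0]},{"grip":0,"offset":[0,0,0],"rot":[0,0,0]}]' 60;python3 -m jog '[{"grip":0,"offset":[0,0,0.001],"rot":[0,0,0]},{"grip":0,"offset":[0,0,0],"rot":[0,0,0]},{"grip":0,"offset":[0,0,0],"rot":[0,0,0]}]' 60
```

```text
clock: 16.7
tool_pos: [620.8, -103.0, 110.8]
tcp_rot: [-0.0, 0.724, -0.689, -0.0]
ft_force: [0.2, -0.8, 3.9]
finger_gap: 0.144
clock: 17.0
tool_pos: [620.8, -103.0, 109.8]
tcp_rot: [-0.0, 0.724, -0.689, -0.0]
ft_force: [-0.0, 0.0, 4.0]
finger_gap: 0.145
clock: 17.3
tool_pos: [620.9, -103.0, 109.2]
tcp_rot: [-0.001, 0.724, -0.689, -0.0]
ft_force: [0.3, -0.7, 7.4]
finger_gap: 0.149
```

The force jumped from 4.0 to 7.4 N, which is the rigid stop, so the button is fully down. Final look at everything.

```bash
python3 wr.py w16; python3 - <<'E'
from h import *
from workcell import optics
p,d=optics.camera("top");cv2.imwrite('pics/top16.png',p)
P=np.load("w16.npz");D=P['d'];p=P['p']
hsv=cv2.cvtColor(p,cv2.COLOR_BGR2HSV);m=cv2.inRange(hsv,(15,130,30),(35,255,255));m[:,150:]=0
print(np.argwhere(m).min(0),np.argwhere(m).max(0))
E
```

```text
17.3 [ 620.93796485 -103.03358324  109.19773981] [-5.49374739e-04  7.24446633e-01 -6.89330667e-01 -8.20960413e-05] [ 0.30454832 -0.65305819  7.44156398] 0.1492816500870626
[0 0] [396 149]
```

View pics/w16.png

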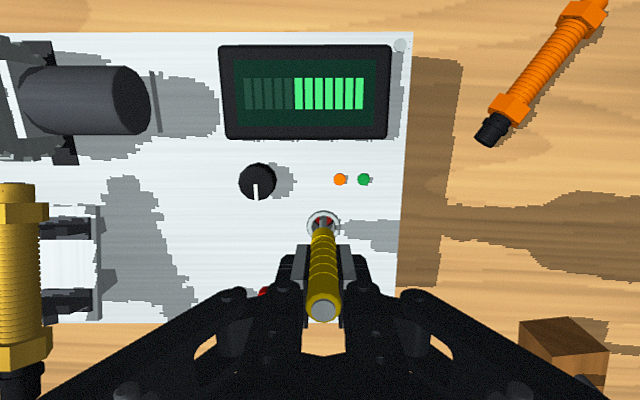

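View pics/top16.png

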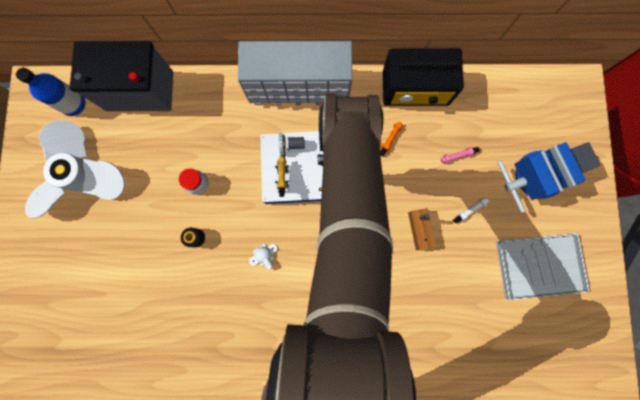

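The sender lies in both forks at top pixel (282,174). The pin is gripped in the tube at wrist pixel (322,224). Jar, bushing, cover and punch are where they were; the arm hides the prop nut in this view, but it was never approached. Handing in.

```bash
python3 - <<'E'
from workcell import job,sensors
s=sensors.read_state();print(s['clock'],s['ft_force'],s['finger_gap'])
print(job.finish_job())
E
```

```text
17.4 [ 0.34333343 -0.96373866  7.59150036] 0.1483635378806163
the job is handed in; nothing more can be done
None
```

The sender is in the cradle and let go, and the gripped reset pin is holding the red button down. I handed the job in at 17.4 s; `finish_job` gives no verdict.

- **Sender:** I laid the brass sender in both forks, nose to the wheel, and backed the gripper straight out. Depth readings afterwards gave a slope of 14.5° (15° expected) and a yaw of about 3.4° (the tester measured about 3°). The shank's top was within 0.5 mm of the expected height and its axis within 0.5 mm sideways. I did not measure its position along the axis after release; the 5 mm play there is inside the 9 mm limit.
- **Pin and button:** I pressed the pin down through the guard tube until the force jumped from 4.0 to 7.4 N, which I read as the rigid end stop. It read 7.6 N at hand-in. The tip height worked out from the tool pose gave about 8.7 mm of travel against the button's 8 mm, a difference within the calibration error.
- **Other things on the counter:** The jar, bushing, cover and punch were in place in the last top view. The arm hid the prop nut there, so that one is not confirmed, but the gripper never went near it.

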